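# Pack the chocolates in the airtight canister and seal it

## Task

Take the lid off the canister, put every chocolate from the cooling mat into the canister in one layer, then put the lid back on flat and press its pop-up button fully down to seal it. The chocolates are thin shells: grip each with the lightest grip you have so that they do not crack, and stop pressing as soon as the button is home. Keep the button popped up until the filled canister has its lid on, and leave the bowl, the stack of cups and the spatula where they are.

Things in the scene. Friction and masses are not known exactly. Their poses are not given: they have to be found in the camera images.
- canister: open white plastic food canister, 200 mm (its x) x 116 mm (its y) x 50 mm high, walls and floor 4 mm thick, so inside 192 x 108 mm and 46 mm deep. It is fixed to the table. Origin: centre of its underside, z up. At the start the lid lies on it
- lid: loose grey lid, about 0.25 kg: plate 206 (its x) x 122 (its y) x 5 mm; the 180 x 96 x 6 mm plug under it drops into the canister's mouth with 6 mm of play all round, either way round. Origin: centre of the plate's underside, z up; 50 mm above the canister's origin when on its rim, 6 mm above the table when laid there. Lifted by the square seal button in the middle of its top
- seal_button (a joint): how far the lid's button is pressed, m: 0 = popped up, 0.012 = fully down at its stop. White, 36 x 36 mm, sides along the lid's x and y; stands 24 mm proud of the plate when up, 12 mm when down. Moves with about 5 N of steady friction, no spring, and stays where it is left; pulling up on it lifts the lid
- button_top (a point): centre of the top face of the seal button
- choc_square: loose brown moulded chocolate, 30 x 30 mm square block, 18 mm high, 25 g, a thin shell that cracks if two fingers squeeze it with over 40 N each. Origin at its centre. Lies on the cooling mat; not there in every run
- choc_finger: loose brown moulded chocolate, small bar 34 mm (its x) x 22 mm (its y), 16 mm high, 25 g, a thin shell that cracks if two fingers squeeze it with over 40 N each. Origin at its centre. Lies on the cooling mat; not there in every run
- choc_round: loose brown moulded chocolate, round disc, diameter 32 mm, 18 mm high, 25 g, a thin shell that cracks if two fingers squeeze it with over 40 N each. Origin at its centre. Lies on the cooling mat; not there in every run
- choc_oblong: loose brown moulded chocolate, block 33 mm (its x) x 27 mm (its y), 21 mm high, 25 g, a thin shell that cracks if two fingers squeeze it with over 40 N each. Origin at its centre. Lies on the cooling mat; not there in every run
- choc_hexagon: loose brown moulded chocolate, six-sided disc, 35 mm across corners (one corner along its x), 30 mm across flats (flats face its y), 18 mm high, 25 g, a thin shell that cracks if two fingers squeeze it with over 40 N each. Origin at its centre. Lies on the cooling mat; not there in every run
- mat: off-white cooling mat, 250 mm (its x) x 190 mm (its y), under 1 mm thick, fixed flat on the table; the chocolates start on it. Origin at its centre on the table
- bowl: small steel bowl, 130 mm across, 60 mm high, loose bystander; origin centre of underside
- cups: nested stack of small white portion cups , mouths up, 66 mm across, 69 mm high, loose bystander; origin centre of underside
- scraper: spatula lying on the table, loose bystander
Mind the look-alikes: they are no part of the job. What is shaped like the lid but pink is not meant. Leave any yellow look-alike of the choc_finger alone.

How it is judged:
On the way, in this order (a step that is already met when the one before it is completed fails the run):
1. every chocolate is in the canister, in one layer, with the seal button still up (x of choc_square in the frame of canister between -0.096 and 0.096 m and y of choc_square in the frame of canister between -0.054 and 0.054 m and z of choc_square in the frame of canister between 0.004 and 0.026 m and x of choc_finger in the frame of canister between -0.096 and 0.096 m and y of choc_finger in the frame of canister between -0.054 and 0.054 m and z of choc_finger in the frame of canister between 0.004 and 0.026 m and x of choc_round in the frame of canister between -0.096 and 0.096 m and y of choc_round in the frame of canister between -0.054 and 0.054 m and z of choc_round in the frame of canister between 0.004 and 0.026 m and x of choc_oblong in the frame of canister between -0.096 and 0.096 m and y of choc_oblong in the frame of canister between -0.054 and 0.054 m and z of choc_oblong in the frame of canister between 0.004 and 0.026 m and x of choc_hexagon in the frame of canister between -0.096 and 0.096 m and y of choc_hexagon in the frame of canister between -0.054 and 0.054 m and z of choc_hexagon in the frame of canister between 0.004 and 0.026 m and value of joint seal_button below 0.008 m), for 0.2 s.
2. the lid lies flat on the canister with its button still up (z of lid in the frame of canister between 0.047 and 0.0525 m and horizontal distance between lid and canister below 0.01 m and angle between lid's own z axis and vertical below 0.03 rad and value of joint seal_button below 0.008 m), for 0.1 s.
3. the button is pressed home with the lid on (z of lid in the frame of canister between 0.047 and 0.0525 m and horizontal distance between lid and canister below 0.01 m and angle between lid's own z axis and vertical below 0.03 rad and value of joint seal_button above 0.01 m), for 0.2 s.
At the end, for the whole second after the job is handed in: All chocolates lie in the canister in one layer (centres under 26 mm above its underside); the lid lies flat on the rim (10 mm off centre, 2.5 mm off height, 0.03 rad tilt at most); its button is pressed 10 mm or more; all is released and at rest (all of step 3 and x of choc_square in the frame of canister between -0.096 and 0.096 m and y of choc_square in the frame of canister between -0.054 and 0.054 m and z of choc_square in the frame of canister between 0.004 and 0.026 m and x of choc_finger in the frame of canister between -0.096 and 0.096 m and y of choc_finger in the frame of canister between -0.054 and 0.054 m and z of choc_finger in the frame of canister between 0.004 and 0.026 m and x of choc_round in the frame of canister between -0.096 and 0.096 m and y of choc_round in the frame of canister between -0.054 and 0.054 m and z of choc_round in the frame of canister between 0.004 and 0.026 m and x of choc_oblong in the frame of canister between -0.096 and 0.096 m and y of choc_oblong in the frame of canister between -0.054 and 0.054 m and z of choc_oblong in the frame of canister between 0.004 and 0.026 m and x of choc_hexagon in the frame of canister between -0.096 and 0.096 m and y of choc_hexagon in the frame of canister between -0.054 and 0.054 m and z of choc_hexagon in the frame of canister between 0.004 and 0.026 m and linear speed of lid below 0.02 m/s); the robot touches nothing.
It fails at once if a chocolate is squeezed by the fingers with more than 80 N in all (40 N from each finger) (contact force between the fingers and choc_square above 80 N or contact force between the fingers and choc_finger above 80 N or contact force between the fingers and choc_round above 80 N or contact force between the fingers and choc_oblong above 80 N or contact force between the fingers and choc_hexagon above 80 N).
It fails at once if once the button is down, the lid is pressed onto the canister with more than 40 N (value of joint seal_button above 0.011 m and contact force between lid and canister above 40 N).
It fails at once if the bowl, cups or spatula are moved more than 30 mm (distance of any of bowl, cups, scraper from where it was at the start of the episode above 0.03 m).
Of choc_square, choc_finger, choc_round, choc_oblong, choc_hexagon only 3 to 5 are there at a start; the rules pass over those that are not, and their reading is None.
At some moment in a run one of choc_square, choc_finger, choc_round, choc_oblong, choc_hexagon may be knocked a few centimetres aside while the robot is not near it.
Once in a run the grip may slacken for a moment while it holds something.
It also fails if it takes over 210 s, if anything falls off the work surface, if the arm or the gripper's body presses on something with over 40 N, if the wrist force passes 120 N, or if a joint passes its speed limit or range.

## Robot

A 6-joint arm with a two-finger parallel gripper is mounted at the origin on the work surface. World frame = base frame: x ahead of the robot, y to its left, z up, the work surface at z = 0. Lengths are in m, angles in rad, forces in N, time in s.
With the tool pointing down it reaches from about 0.35 to 0.925 m from the base axis. Payload 6.4 kg.
Tool frame: the origin (TCP) lies midway between the tips of the shut fingers; the grasp point (between the pads) lies bot.tcp_to_grasp behind it (bot.tcp_to_grasp is the distance from the TCP to the grasp point, in m); z points along the fingers, y is the line along which they close (so a half turn about z gives the same grasp; the last joint's range is limited). The gripper opens to 94 mm and grips with 3 to 60 N. Pads are 16 mm wide; open, the fingers measure 119 mm over their backs; the gripper's body (75 mm by 177 mm) begins 78 mm behind the grasp point.
Start: joints at [1.175, 0.245, 1.558, -0, 1.339, -0.174], TCP at [0.143, 0.634, 0.205] pointing down, gripper open.
Joint ranges: [-3.13, 3.13], [-1.02, 2.26], [0.13, 2.54], [-0.95, 4.09], [0.21, 2.88], [-2.74, 2.74]. Speed limits (rad/s): [2.57, 2.57, 3.14, 3.14, 3.14, 3.14].

## Interface

Orientations are given as a 3x3 rotation matrix whose columns are the frame's x, y, z axes.
In Python, from plant import bot, viewer gives the robot as it stands.
- The arm moves only by the shell command python3 -m inch 'ROWS' [FORCE]. ROWS is JSON, a list of rows, each a list of 3 entries, a list of its own where there are three numbers: the shift along the tool's x, y, z in m, then the turn, a rotation vector about the tool's x, y, z in degrees, then the opening, from 0 (shut) to 1 (fully open). In form: [[[tx, ty, tz], [rx, ry, rz], claw], ...]. A call has 1 to 12 rows; each row shifts and turns the commanded pose from where the row before left it, along the tool's axes as they then stand; what a row does not reach is not made up. A row lasts 1/8 s, in which the tool goes at most 62.5 mm and 10.7 degrees, less where a joint would pass 70% of its speed; a pose out of reach is approached as far as the arm can. A call is refused whole if a number of a shift passes 0.0625 or a number of a turn 10.7, either way. A call with a gripper value outside its range is refused whole. The fingers move at their own pace and stop on an object; FORCE is the grip in N (left out, the last holds). Time passes only in rows, so rows that do not move let the fingers close. It gives the time, the measured TCP pose, the force, the opening and the grip force at its end, in the units of the state.
- bot.state(): the state, without advancing time (a new reading comes with each control period).
- viewer.get_image(name): name is "scene" or "side" or "wrist"; returns a dict with "color" (420x560x3 uint8, red, green, blue), "fx", "fy", "cx", "cy" (pixels), "pose" (4x4, takes a point from camera to world coordinates). Camera axes: x right, y up, looking along -z (the intrinsics and any distortion apply to the point x, -y, -z); pixel columns grow to the right and rows downward; lengths in m; the calibration is good to about 2 mm. The wrist camera is an equidistant fisheye: a pixel r from the principal point sees the ray r / f radians off the axis. A picture is of the moment at which its call begins. There is no depth.
- bot.sign_off(): hands the job in; it is judged then, once.
Trained networks look in the newest picture that a camera, given by its name, has taken for a name from the list of things; names that differ only in an ending like _2 or _b are one class to them, and where a whole thing is asked for, a point or a joint stands for the part that bears it (a point fixed in the world has none). Each returns a list of dicts, best first, with "score" (0 to 1); they miss things now and then, are a little off and sometimes report something else, mostly with a low value. They report only what shows in the picture. A call takes as long as a camera call. They do not tell look-alikes from the thing itself.
- viewer.find_in(name, camera): "box" ([left, top, right, bottom] in pixels, round what is visible of it).
- viewer.tip_of(name, camera): "xy" ([column, row] in pixels: a listed point, or the origin of a listed thing).
The state is a dict: "t": time; "joint_positions": joint angles; "dq": joint speeds; "joint_torque": joint torques, N m; "position": TCP position; "orientation": TCP orientation; "force": force on the tool from outside, world axes, zero at the start; "moment": the same for the moment, N m; "grip_width": finger opening in m; "grip_force": force on a finger pad.
Only numpy, scipy, OpenCV 4.12 (cv2) and the standard library are available. Lean on these libraries where they do the work, as an engineer would, in place of code of your own. Each camera call takes 0.05 s, during which the arm holds its last target. There are 200 camera calls.

## Working session

There is one attempt and no reset: what is moved stays moved. The work goes in short steps, Python scripts to look and compute and a shell command to move; the robot and the scene stay as the last step left them, time stands still between calls to the robot, and variables do not carry over. Pictures are saved under pics/ and viewed, at most 14 in all, crops included, and the job is handed in when it is done.

```bash
ls; mkdir -p pics; python3 - <<'E'
from plant import bot, viewer
import cv2,numpy as np
s=bot.state(); print(s['t'],s['position'],np.round(s['orientation'],3).tolist(),s['grip_width'],bot.tcp_to_grasp)
ims=[]
for c in ['scene','side','wrist']:
    g=viewer.get_image(c); cv2.imwrite(f'pics/{c}0.png',g['color'][:,:,::-1]); print(c,g['fx'],g['fy'],g['cx'],g['cy'],np.round(g['pose'],4).tolist(),[k for k in g])
    for n in ['canister','lid','button_top','choc_square','choc_finger','choc_round','choc_oblong','choc_hexagon']:
        print(n,[(np.round(d['xy']).tolist(),round(d['score'],2)) for d in viewer.tip_of(n,c)][:4])
E
```

```text
pics
0.0 [0.14274695 0.63353664 0.20438603] [[-0.976, 0.22, -0.001], [0.22, 0.976, -0.002], [0.0, -0.002, -1.0]] 0.09418943552821565 0.0188
scene 428.2101770153375 428.2101770153375 279.9207759777833 217.75117141759375 [[-0.0786, -0.8157, 0.5732, 1.015], [0.9968, -0.0705, 0.0364, -0.0193], [0.0107, 0.5742, 0.8186, 0.7632], [0.0, 0.0, 0.0, 1.0]] ['color', 'fx', 'fy', 'cx', 'cy', 'pose']
canister []
lid [([405.0, 157.0], 0.84), ([425.0, 245.0], 0.64)]
button_top [([406.0, 149.0], 0.77), ([431.0, 233.0], 0.57)]
choc_square []
choc_finger [([133.0, 194.0], 0.67), ([178.0, 214.0], 0.63)]
choc_round [([174.0, 236.0], 0.66)]
choc_oblong [([216.0, 198.0], 0.76), ([174.0, 235.0], 0.47)]
choc_hexagon [([216.0, 197.0], 0.25)]
side 472.7638331128156 472.7638331128156 270.1877166173631 209.6520677651294 [[0.9873, 0.0897, -0.1309, 0.3747], [-0.1585, 0.5953, -0.7877, -0.8897], [0.0072, 0.7985, 0.602, 0.7515], [0.0, 0.0, 0.0, 1.0]] ['color', 'fx', 'fy', 'cx', 'cy', 'pose']
canister [([268.0, 178.0], 0.93)]
lid [([172.0, 190.0], 0.98), ([266.0, 164.0], 0.97)]
button_top [([172.0, 180.0], 0.55), ([268.0, 156.0], 0.48)]
choc_square []
choc_finger [([272.0, 367.0], 0.81), ([269.0, 320.0], 0.5)]
choc_round [([306.0, 310.0], 0.47)]
choc_oblong [([252.0, 293.0], 0.58)]
choc_hexagon []
wrist 325.19226210127806 325.19226210127806 274.0545798387115 213.47004928091448 [[0.2196, -0.9411, -0.2569, 0.068], [0.9756, 0.2118, 0.0583, 0.6512], [-0.0005, -0.2634, 0.9647, 0.3859], [0.0, 0.0, 0.0, 1.0]] ['color', 'fx', 'fy', 'cx', 'cy', 'pose']
canister []
lid []
button_top []
choc_square []
choc_finger []
choc_round []
choc_oblong []
choc_hexagon []
```

View pics/scene0.png

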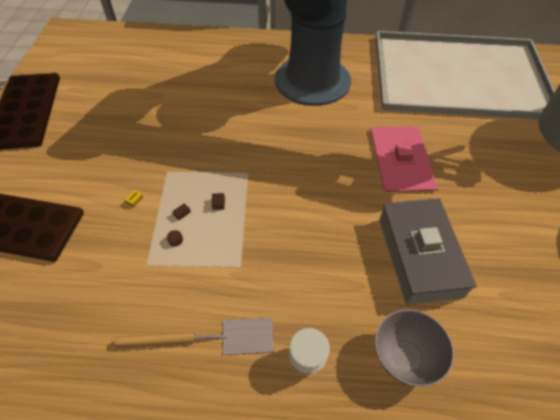

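View pics/side0.png

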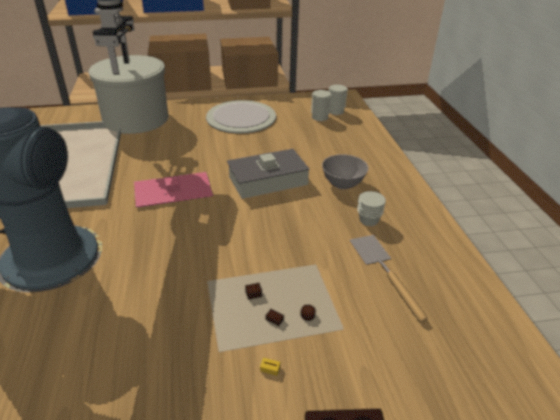

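Scene picture: the grey lid on the canister is at (425,245) with its white button at (430,237). The pink look-alike is at (403,157). Three brown chocolates lie on the mat at (218,201), (181,212) and (174,238), and the yellow finger look-alike is off the mat at (133,199). In the side picture the same things are at (268,165), (172,190), chocolates (254,291), (275,317), (308,312) and yellow (270,366).

Candidates: for the lid, grey (425,245) or pink (403,157), so I choose grey. For the finger, brown (181,212) or yellow (133,199), so I choose brown.

```bash
cat > h.py <<'E'
from plant import bot, viewer
import cv2,numpy as np
def ray(g,uv,wrist=False):
    x=(uv[0]-g['cx'])/g['fx'];y=(uv[1]-g['cy'])/g['fy']
    if wrist:
        r=np.hypot(x,y)+1e-12; d=np.array([np.sin(r)*x/r,-np.sin(r)*y/r,-np.cos(r)])
    else: d=np.array([x,-y,-1.])
    P=np.array(g['pose']); d=P[:3,:3]@d
    return P[:3,3],d/np.linalg.norm(d)
def onz(g,uv,z,w=False):
    o,d=ray(g,uv,w); return o+d*(z-o[2])/d[2]
def proj(g,X,w=False):
    P=np.array(g['pose']); p=P[:3,:3].T@(np.asarray(X)-P[:3,3]); x,y,z=p[0],-p[1],-p[2]
    if w:
        r=np.hypot(x,y); a=np.arctan2(r,z)*1/(r+1e-12); return np.array([g['cx']+g['fx']*a*x,g['cy']+g['fy']*a*y])
    return np.array([g['cx']+g['fx']*x/z,g['cy']+g['fy']*y/z])
def tri(rs):
    A=np.zeros((3,3));b=np.zeros(3)
    for o,d in rs:
        M=np.eye(3)-np.outer(d,d);A+=M;b+=M@o
    X=np.linalg.solve(A,b)
    return X,[round(float(np.linalg.norm(np.cross(X-o,d)))*1e3,1) for o,d in rs]
def blobs(mask,lo=30,hi=1e9):
    n,l,s,c=cv2.connectedComponentsWithStats(mask.astype(np.uint8))
    return [(np.round(c[i],1).tolist(),int(s[i,4]),s[i,:4].tolist()) for i in range(1,n) if lo<s[i,4]<hi]
def delta(p):  # world vector -> tool axes
    return np.array(bot.state()['orientation']).T@np.asarray(p)
def shot(c,name=None):
    g=viewer.get_image(c)
    if name: cv2.imwrite(f'pics/{name}.png',g['color'][:,:,::-1])
    return g
E
python3 - <<'E'
from h import *
a=shot('scene');b=shot('side')
for n,p,q in [('btn',(430,235),(267,157)),('pinkbtn',(404,151),(172,181)),('oblong',(217,198),(253,292)),('finger',(180,213),(273,319)),('round',(174,236),(307,311)),('yellow',(133,195),(271,365)),
 ('lidTL',(383,207),(229,165)),('lidTR',(441,200),(297,153)),('cups',(308,345),(371,200)),('bowl',(414,340),(344,165)),('spat',(250,335),(370,250)),('spatend',(118,341),(422,314)),
 ]:
    print(n,tri([ray(a,p),ray(b,q)]))
for n,p,z in [('lid corners scene',c,.055) for c in [(383,207),(441,200),(470,281),(407,293)]]+[('mat',c,0) for c in [(167,172),(248,173),(240,265),(149,264)]]: print(n,np.round(onz(a,p,z),3))
cr=a['color'][170:320,110:260];cr2=a['color'][120:320,360:480]
cv2.imwrite('pics/crop.png',np.hstack([cv2.resize(cr,(440,440),interpolation=2),cv2.resize(cr2,(264,440),interpolation=2)])[:,:,::-1])
E
```

```text
btn (array([0.55074809, 0.23875723, 0.07569902]), [1.5, 1.5])
pinkbtn (array([0.28515202, 0.22437955, 0.02996201]), [0.3, 0.3])
oblong (array([ 0.45132485, -0.19729402,  0.01122666]), [3.8, 3.8])
finger (array([ 0.48622757, -0.27121101,  0.00080436]), [1.2, 1.2])
round (array([ 0.55463303, -0.2685291 ,  0.01151265]), [0.9, 0.9])
yellow (array([ 0.46033772, -0.38223041,  0.01398338]), [3.2, 3.2])
lidTL (array([0.45947935, 0.1691902 , 0.07682644]), [27.3, 27.3])
lidTR (array([0.58954572, 0.19231588, 0.16093384]), [55.2, 55.2])
cups (array([0.7784238 , 0.01512696, 0.06275536]), [1.6, 1.6])
bowl (array([0.75757552, 0.1896436 , 0.06244812]), [4.2, 4.2])
spat (array([ 0.74749212, -0.08986055, -0.00553054]), [4.1, 4.1])
spatend (array([ 0.78103535, -0.31616561,  0.01599863]), [0.6, 0.6])
lid corners scene [0.474 0.159 0.055]
lid corners scene [0.445 0.281 0.055]
lid corners scene [0.631 0.309 0.055]
lid corners scene [0.665 0.191 0.055]
mat [ 0.373 -0.327  0.   ]
mat [ 0.359 -0.138  0.   ]
mat [ 0.604 -0.124  0.   ]
mat [ 0.617 -0.307  0.   ]
```

View pics/crop.png

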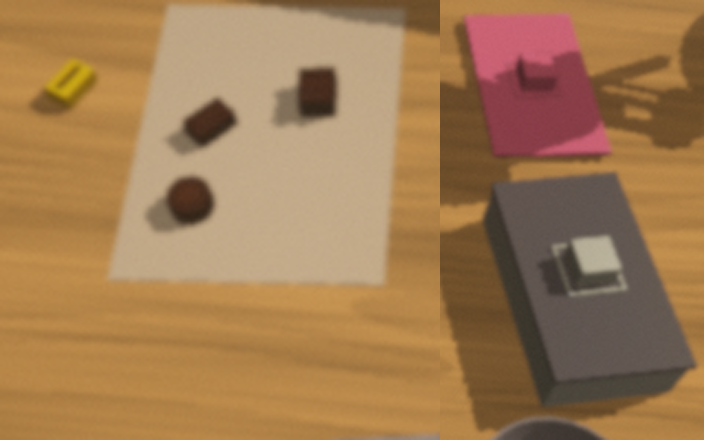

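The crop shows a square-topped oblong block, a bar (finger) and a round disc, all brown. It also shows the yellow bar off the mat, the pink lid on the table, and the grey lid with the white button. My choice of the brown things and the grey lid is confirmed. Next I move above the lid for a close measurement.

```bash
python3 -m inch '[[[-0.044,-0.027,0],[0,0,0],1],[[-0.044,-0.027,0],[0,0,0],1],[[-0.044,-0.027,0],[0,0,0],1],[[-0.044,-0.027,0],[0,0,0],1],[[-0.044,-0.027,0],[0,0,0],1],[[-0.044,-0.027,0],[0,0,0],1],[[-0.044,-0.027,0],[0,0,0],1],[[-0.044,-0.027,0],[0,0,0],1],[[-0.044,-0.027,0],[0,0,0],1],[[-0.044,-0.027,0],[0,0,0],1],[[-0.044,-0.027,0],[0,0,-5],1],[[0,0,0],[0,0,-8],1]]' 3
python3 -m inch '[[[0,0,0],[0,0,-8],1],[[0,0,0],[0,0,0],1],[[0,0,0],[0,0,0],1]]'
python3 - <<'E'
from h import *
s=bot.state();print(s['position'],np.round(s['orientation'],3).tolist(),s['force'])
g=shot('wrist','w1');print(viewer.tip_of('button_top','wrist'),viewer.find_in('seal_button','wrist'))
E
```

```text
t: 2.95
position: [0.552, 0.2353, 0.2055]
orientation: [[-1.0, -0.005, 0.001], [-0.005, 1.0, -0.0], [-0.001, -0.0, -1.0]]
force: [-0.5, 0.9, -0.4]
grip_width: 0.0935
grip_force: 0.0
t: 3.32
position: [0.5497, 0.238, 0.2055]
orientation: [[-0.99, -0.143, 0.0], [-0.143, 0.99, 0.0], [-0.0, 0.0, -1.0]]
force: [-0.3, -0.1, 0.4]
grip_width: 0.094
grip_force: 0.0
[0.54971753 0.23802339 0.20549327] [[-0.99, -0.143, 0.0], [-0.143, 0.99, 0.0], [-0.0, 0.0, -1.0]] [-0.26453076 -0.1142566   0.44900986]
[{'xy': [275.6, 210.6], 'score': 0.61}] [{'box': [255.2, 185.3, 293.8, 223.7], 'score': 0.65}]
```

View pics/w1.png

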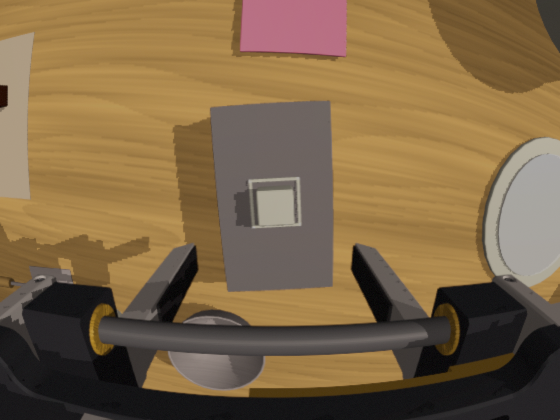

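The wrist picture shows the grey lid with corners at about (211,107), (330,101), (332,287) and (229,291), and the button top centred near (276,208).

```bash
python3 - <<'E'
from h import *
g=shot('wrist');a=shot('scene')
im=g['color'].astype(int)
# lid grey mask
hsv=cv2.cvtColor(g['color'],cv2.COLOR_RGB2HSV); print(hsv[150,270],hsv[208,276],hsv[270,280])
c=hsv[150,270].astype(int)
m=(hsv[...,1]<80)&(abs(hsv[...,2].astype(int)-c[2])<25)
n,l,s,_=cv2.connectedComponentsWithStats(m.astype(np.uint8)); k=l[150,270]
cn=max(cv2.findContours((l==k).astype(np.uint8),0,2)[0],key=cv2.contourArea)
q=cv2.approxPolyDP(cv2.convexHull(cn),8,True)[:,0];print(q.tolist())
W=np.array([onz(g,p,.055,True) for p in q]);print(np.round(W[:,:2],4).tolist(),W[:,:2].mean(0))
W2=np.array([onz(g,p,.055,True)[:2] for p in cn[:,0]],np.float32);print(cv2.minAreaRect(W2*1000))
bm=(hsv[...,2]>150)&(hsv[...,1]<60);bm[:150]=0;bm[260:]=0;bm[:,:235]=0;bm[:,320:]=0
print(blobs(bm))
bs=np.argwhere(cv2.erode(bm.astype(np.uint8),np.ones((5,5))))[:,::-1].astype(np.float32)
t=bs.mean(0);print(t)
print(cv2.minAreaRect(np.array([onz(g,p,.079,True)[:2]*1000 for p in bs],np.float32)))
h2=cv2.cvtColor(a['color'],cv2.COLOR_RGB2HSV);print(tri([ray(g,t,True),ray(a,(430,233))]),onz(g,t,.079,True))
E
```

```text
[  7  30 109] [ 23  31 174] [  8  26 106]
[[329, 101], [332, 284], [228, 291], [211, 108]]
[[0.4386, 0.2781], [0.6369, 0.3184], [0.663, 0.2007], [0.4626, 0.1609]] [0.55025871 0.23953121]
((550.5921630859375, 239.10842895507812), (205.41043090820312, 121.57471466064453), 11.34986686706543)
[([276.8, 204.9], 1566, [249, 177, 52, 51])]
[275.74475 207.15756]
((550.5841064453125, 239.8540802001953), (31.191125869750977, 30.41144561767578), 8.341764450073242)
(array([0.54897762, 0.23893511, 0.08186595]), [0.9, 0.9]) [0.55002609 0.23991112 0.079     ]
```

```bash
python3 -m inch '[[[-0.001,0.001,0.04],[0,0,-3.1],1],[[0,0,0.04],[0,0,0],1],[[0,0,0.04],[0,0,0],1],[[0,0,0.02],[0,0,0],1],[[0,0,0.0075],[0,0,0],1],[[0,0,0],[0,0,0],1],[[0,0,0],[0,0,0],0],[[0,0,0],[0,0,0],0],[[0,0,0],[0,0,0],0],[[0,0,0],[0,0,0],0],[[0,0,0],[0,0,0],0],[[0,0,0],[0,0,0],0]]' 25
```

```text
t: 5.08
position: [0.5506, 0.239, 0.0579]
orientation: [[-0.98, -0.198, -0.0], [-0.198, 0.98, -0.0], [0.0, -0.0, -1.0]]
force: [0.1, 0.7, -0.5]
grip_width: 0.0375
grip_force: 0.0
```

```bash
python3 -m inch '[[[0,0,0],[0,0,0],0],[[0,0,0],[0,0,0],0],[[0,0,0],[0,0,0],0]]'; python3 -m inch '[[[0,0,-0.005],[0,0,0],0],[[0,0,-0.01],[0,0,0],0],[[0,0,-0.025],[0,0,0],0],[[0,0,-0.03],[0,0,0],0],[[0,0,0],[0,0,0],0],[[0,0,0],[0,0,0],0]]'
```

```text
t: 5.45
position: [0.5506, 0.239, 0.0579]
orientation: [[-0.98, -0.197, -0.0], [-0.197, 0.98, 0.0], [0.0, 0.0, -1.0]]
force: [0.1, -0.3, -0.1]
grip_width: 0.0357
grip_force: 25.0
t: 6.2
position: [0.55, 0.2389, 0.127]
orientation: [[-0.98, -0.198, -0.001], [-0.198, 0.98, -0.0], [0.001, -0.0, -1.0]]
force: [-0.3, -1.0, -3.0]
grip_width: 0.0358
grip_force: 25.0
```

```bash
python3 -m inch '[[[0.011,-0.0375,0],[0,0,0],0],[[0.011,-0.0375,0],[0,0,0],0],[[0.011,-0.0375,0],[0,0,0],0],[[0.011,-0.0375,0],[0,0,0],0],[[0.011,-0.0375,0],[0,0,0],0],[[0.011,-0.0375,0],[0,0,0],0],[[0,0,0],[0,0,0],0],[[0,0,0.04],[0,0,0],0],[[0,0,0.04],[0,0,0],0],[[0,0,0.02],[0,0,0],0],[[0,0,0],[0,0,0],0],[[0,0,0],[0,0,0],0]]'
python3 - <<'E'
from h import *
g=shot('side','s2');print(viewer.tip_of('lid','side'))
E
```

```text
t: 7.7
position: [0.5308, 0.0059, 0.0285]
orientation: [[-0.98, -0.198, 0.001], [-0.198, 0.98, -0.0], [-0.001, -0.0, -1.0]]
force: [-0.3, 0.2, -1.6]
grip_width: 0.0357
grip_force: 24.9
[{'xy': [273.3, 227.7], 'score': 0.92}, {'xy': [171.0, 189.6], 'score': 0.82}, {'xy': [368.1, 220.4], 'score': 0.33}]
```

View pics/s2.png

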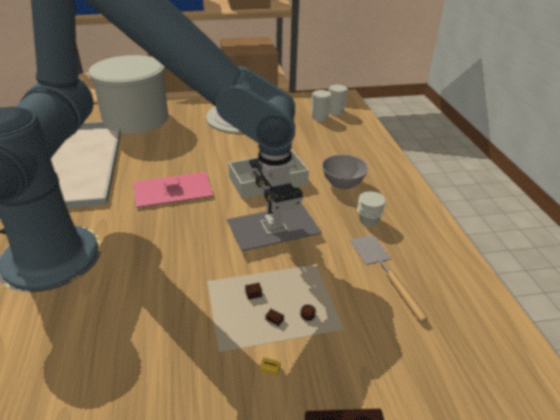

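The side picture shows the lid hanging level at (273,228), just above the table between the mat (270,305) and the open canister (268,178). Nothing else has been disturbed.

```bash
python3 -m inch '[[[0,0,0.009],[0,0,0],0],[[0,0,0.004],[0,0,0],0],[[0,0,0],[0,0,0],0],[[0,0,0],[0,0,0],0]]'; python3 -m inch '[[[0,0,0],[0,0,0],0.55],[[0,0,0],[0,0,0],0.7],[[0,0,0],[0,0,0],0.7],[[0,0,-0.01],[0,0,0],0.7],[[0,0,-0.03],[0,0,0],0.7],[[0,0,-0.05],[0,0,0],0.7],[[0,0,-0.05],[0,0,0],0.7],[[0,0,-0.03],[0,0,0],0.7],[[0,-0.05,0],[0,0,0],0.7],[[0,-0.06,0],[0,0,0],0.7],[[0,-0.06,0],[0,0,0],0.7],[[0,-0.06,0],[0,0,0],0.7]]'
python3 -m inch '[[[0,0,0],[0,0,0],0.7],[[0,0,0],[0,0,0],0.7]]' 3
python3 - <<'E'
from h import *
s=bot.state();print(s['position'],s['force'])
g=shot('wrist','w3')
for n in ['choc_square','choc_finger','choc_round','choc_oblong','choc_hexagon']: print(n,viewer.tip_of(n,'wrist'))
E
```

```text
t: 8.3
position: [0.531, 0.0053, 0.0153]
orientation: [[-0.98, -0.198, 0.001], [-0.198, 0.98, -0.0], [-0.001, -0.0, -1.0]]
force: [1.0, 0.1, -1.5]
grip_width: 0.0359
grip_force: 25.0
t: 9.8
position: [0.5761, -0.2219, 0.1859]
orientation: [[-0.98, -0.198, 0.001], [-0.198, 0.98, -0.0], [-0.001, -0.001, -1.0]]
force: [-0.3, -1.0, -0.2]
grip_width: 0.0653
grip_force: 0.0
t: 10.05
position: [0.5756, -0.2196, 0.1852]
orientation: [[-0.98, -0.197, -0.0], [-0.197, 0.98, 0.0], [0.0, 0.0, -1.0]]
force: [-0.3, 0.2, 0.8]
grip_width: 0.0654
grip_force: 0.0
[ 0.57560801 -0.21962056  0.18518476] [-0.32643427  0.16192013  0.76958328]
choc_square []
choc_finger [{'xy': [154.3, 71.8], 'score': 0.87}, {'xy': [246.3, 108.5], 'score': 0.56}]
choc_round [{'xy': [235.3, 170.7], 'score': 0.59}, {'xy': [467.1, 203.0], 'score': 0.55}]
choc_oblong [{'xy': [319.8, 92.8], 'score': 0.97}]
choc_hexagon []
```

View pics/w3.png

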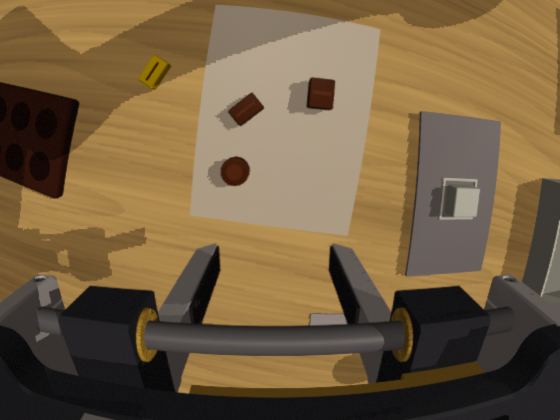

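The wrist picture shows the lid lying flat at (458,195) with its button up. The chocolates are at (321,94) block, (246,109) bar and (235,171) round. The yellow bar is at (155,72). I'll fit model outlines next.

```bash
cat > fit.py <<'E'
from h import *
from scipy.optimize import minimize
def corners(n,h):
    if n in('round','hexagon'):
        k=24 if n=='round' else 6; r=.016 if n=='round' else .0175
        t=np.arange(k)*2*np.pi/k; xy=np.c_[r*np.cos(t),r*np.sin(t)]
    else:
        a,b={'square':(.03,.03),'finger':(.034,.022),'oblong':(.033,.027)}[n]
        xy=np.array([[a,b],[-a,b],[-a,-b],[a,-b]])/2
    return np.vstack([np.c_[xy,0*xy[:,:1]],np.c_[xy,0*xy[:,:1]+h]])
H=dict(square=.018,finger=.016,round=.018,oblong=.021,hexagon=.018)
def brown(g):
    v=cv2.cvtColor(g['color'],cv2.COLOR_RGB2HSV); r=g['color'].astype(int)
    return ((v[...,1]>105)&(r[...,0]<135)&(r[...,0]>30)&(r[...,1]<75)).astype(np.uint8)
def fit(n,g,uv,w=True,z0=.0,S=6):
    m=brown(g); c,l,s,ce=cv2.connectedComponentsWithStats(m)
    ks=[i for i in range(1,c) if s[i,4]>40]; k=min(ks,key=lambda i:np.hypot(*(ce[i]-uv)))
    u0,v0=np.int32(ce[k])-40
    M=cv2.resize((l[v0:v0+80,u0:u0+80]==k).astype(np.uint8),None,fx=S,fy=S,interpolation=0)
    C=corners(n,H[n]); p0=onz(g,ce[k],z0+H[n]/2,w)
    def cost(q):
        R=np.array([[np.cos(q[2]),-np.sin(q[2])],[np.sin(q[2]),np.cos(q[2])]])
        X=np.c_[C[:,:2]@R.T+q[:2]/1000,C[:,2]+z0]
        P=np.array([proj(g,x,w) for x in X]); P=((P-[u0,v0]+.5)*S)
        I=np.zeros_like(M);cv2.fillConvexPoly(I,cv2.convexHull(np.int32(np.round(P))),1)
        return 1-(I&M).sum()/(I|M).sum()
    best=None
    for y in np.radians([0,30,60,90,120,150]):
        r=minimize(cost,[*(p0[:2]*1000),y],method='Nelder-Mead',options=dict(initial_simplex=[[p0[0]*1e3,p0[1]*1e3,y],[p0[0]*1e3+4,p0[1]*1e3,y],[p0[0]*1e3,p0[1]*1e3+4,y],[p0[0]*1e3,p0[1]*1e3,y+.3]]))
        if best is None or r.fun<best.fun: best=r
    return [round(float(v),1) for v in (best.x[0],best.x[1],np.degrees(best.x[2])%180)],round(best.fun,3),int(s[k,4]),np.round(ce[k],1).tolist()
E
python3 - <<'E'
from fit import *
g=shot('wrist');a=shot('scene')
for uv,ns,sc in [((321,94),('oblong','square'),(218,201)),((246,109),('finger',),(181,212)),((235,171),('round','hexagon'),(174,238))]:
    cc=None
    for n in ns:
        r=fit(n,g,uv);r2=fit(n,a,sc,False);print(n,r,'scene',r2)
    print(tri([ray(g,r[3],True),ray(a,r2[3])]))
E
```

```text
oblong ([453.9, -193.2, 5.5], np.float64(0.132), 751, [320.5, 93.0]) scene ([452.2, -193.7, 15.5], np.float64(0.284), 161, [217.6, 200.9])
square ([453.3, -193.4, 7.8], np.float64(0.173), 751, [320.5, 93.0]) scene ([453.0, -193.1, 106.0], np.float64(0.273), 161, [217.6, 200.9])
(array([ 0.45354331, -0.19291985,  0.00951233]), [0.6, 0.6])
finger ([486.9, -268.8, 139.8], np.float64(0.111), 604, [245.2, 108.5]) scene ([486.4, -268.5, 118.0], np.float64(0.358), 133, [181.0, 211.2])
(array([ 0.48663884, -0.26880866,  0.00677368]), [0.2, 0.2])
round ([556.4, -267.8, 175.8], np.float64(0.118), 638, [234.3, 170.5]) scene ([557.0, -267.1, 0.0], np.float64(0.306), 165, [174.4, 238.0])
hexagon ([555.8, -267.9, 41.3], np.float64(0.124), 638, [234.3, 170.5]) scene ([556.4, -268.0, 29.1], np.float64(0.294), 165, [174.4, 238.0])
(array([ 0.5564242 , -0.26762364,  0.00794739]), [0.3, 0.3])
```

```bash
python3 -m inch '[[[0.014,-0.0217,0.02],[0,0,0],0.7],[[0.0143,-0.0217,0.04],[0,0,0],0.7],[[0,0,0.06],[0,0,0],0.7],[[0,0,0.04],[0,0,0],0.7],[[0,0,0.015],[0,0,0],0.7],[[0,0,0.005],[0,0,0],0.7],[[0,0,0],[0,0,0],0.5],[[0,0,0],[0,0,0],0.3],[[0,0,0],[0,0,0],0.25],[[0,0,0],[0,0,0],0.2],[[0,0,0],[0,0,0],0.2],[[0,0,0],[0,0,0],0.2]]' 3
python3 -m inch '[[[0,0,0],[0,0,0],0.2],[[0,0,0],[0,0,0],0.2]]'
```

```text
t: 11.95
position: [0.557, -0.2684, 0.0056]
orientation: [[-0.98, -0.198, 0.001], [-0.198, 0.98, -0.0], [-0.001, -0.001, -1.0]]
force: [-1.2, 0.9, 5.1]
grip_width: 0.0317
grip_force: 3.0
t: 12.2
position: [0.557, -0.2684, 0.0053]
orientation: [[-0.98, -0.198, 0.001], [-0.198, 0.98, -0.0], [-0.001, -0.001, -1.0]]
force: [0.2, 1.6, 4.4]
grip_width: 0.0319
grip_force: 3.0
```

```bash
python3 -m inch '[[[0,0,-0.02],[0,0,0],0.2],[[0,0,-0.05],[0,0,0],0.2],[[0,0,-0.06],[0,0,0],0.2],[[0,0,0],[0,0,0],0.2]]'; python3 -m inch '[[[-0.0149,0.0499,0],[0,0,0],0.2],[[-0.0149,0.0499,0],[0,0,0],0.2],[[-0.0149,0.0499,0],[0,0,0],0.2],[[-0.0149,0.0499,0],[0,0,0],0.2],[[-0.0149,0.0499,0],[0,0,0],0.2],[[-0.0149,0.0499,0],[0,0,0],0.2],[[-0.0149,0.0499,0],[0,0,0],0.2],[[-0.0149,0.0499,0],[0,0,0],0.2],[[-0.0149,0.0499,0],[0,0,0],0.2],[[-0.0149,0.0499,0],[0,0,0],0.2],[[0,0,0],[0,0,0],0.2],[[0,0,0],[0,0,0],0.2]]'
python3 - <<'E'
from h import *
g=shot('wrist','w4')
E
```

```text
t: 12.7
position: [0.5597, -0.2705, 0.142]
orientation: [[-0.98, -0.198, 0.009], [-0.198, 0.98, -0.007], [-0.008, -0.009, -1.0]]
force: [1.5, -0.0, 0.4]
grip_width: 0.0317
grip_force: 3.0
t: 14.2
position: [0.6034, 0.25, 0.1339]
orientation: [[-0.98, -0.198, -0.002], [-0.198, 0.98, -0.001], [0.002, -0.0, -1.0]]
force: [-0.2, -0.4, -0.7]
grip_width: 0.0319
grip_force: 3.0
```

View pics/w4.png

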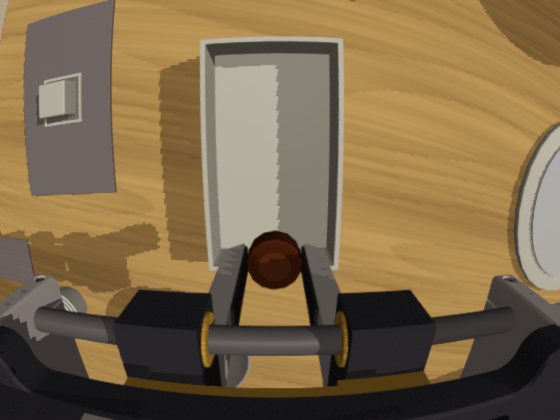

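The wrist picture shows the round chocolate held at (275,260) inside the canister's width. The canister's far rim corners are at (200,42) and (342,39), and the inside is empty.

```bash
python3 - <<'E'
from h import *
g=shot('wrist')
for p in [(200,42),(342,39),(207,250),(339,250)]: print(np.round(onz(g,p,.05,True)[:2],4))
c=np.array([.5505,.2393]);t=np.radians(11.35);R=np.array([[np.cos(t),-np.sin(t)],[np.sin(t),np.cos(t)]])
for p in [(200,42),(342,39),(207,250),(339,250)]: print(np.round(R.T@(onz(g,p,.05,True)[:2]-c),4))
E
python3 -m inch '[[[0,0,0.03],[0,0,0],0.2],[[0,0,0.04],[0,0,0],0.2],[[0,0,0.035],[0,0,0],0.2],[[0,0,0.015],[0,0,0],0.2],[[0,0,0.002],[0,0,0],0.2],[[0,0,0],[0,0,0],0.2]]'
```

```text
[0.4683 0.1605]
[0.4433 0.2739]
[0.6436 0.1969]
[0.6205 0.3116]
[-0.0961 -0.0611]
[-0.0983  0.0551]
[ 0.083  -0.0599]
[0.0829 0.0571]
t: 15.05
position: [0.6054, 0.2504, 0.0145]
orientation: [[-0.98, -0.197, 0.002], [-0.197, 0.98, 0.001], [-0.002, 0.0, -1.0]]
force: [0.7, 0.4, 0.6]
grip_width: 0.0319
grip_force: 3.0
```

```bash
python3 -m inch '[[[0,0,0.003],[0,0,0],0.2],[[0,0,0],[0,0,0],0.35],[[0,0,0],[0,0,0],0.6],[[0,0,0],[0,0,0],0.6],[[0,0,-0.03],[0,0,0],0.6],[[0,0,-0.05],[0,0,0],0.6],[[0,0,-0.05],[0,0,0],0.6],[[0.03,0,-0.04],[0,0,0],0.6],[[0.03,0,0],[0,0,0],0.6],[[0,0,0],[0,0,0],0.6],[[0,0,0],[0,0,0],0.6]]'
python3 - <<'E'
from h import *
s=bot.state();print(s['position'])
g=shot('wrist','w5')
a=shot('scene');cv2.imwrite('pics/both5.png',np.hstack([cv2.resize(g['color'],(400,300)),cv2.resize(a['color'],(400,300))])[:,:,::-1])
E
```

```text
t: 16.42
position: [0.5457, 0.2386, 0.1796]
orientation: [[-0.98, -0.197, -0.0], [-0.197, 0.98, -0.0], [0.0, -0.0, -1.0]]
force: [0.6, 0.1, -1.1]
grip_width: 0.0565
grip_force: 0.0
[0.54571742 0.23855453 0.17956749]
```

View pics/both5.png

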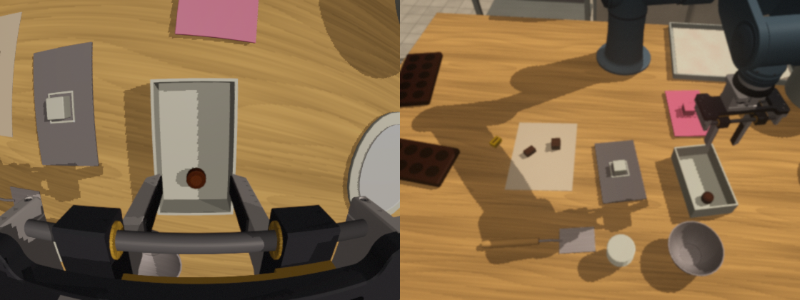

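The wrist view shows the round at (196,178) of the left half, lying in the canister. The scene view on the right shows two chocolates still on the mat, at (530,151) and (556,144).

```bash
python3 - <<'E'
from h import *
g=shot('wrist');im=g['color'];hsv=cv2.cvtColor(im,cv2.COLOR_RGB2HSV)
print([hsv[y,x].tolist() for x,y in [(215,180),(325,180),(250,112),(215,297),(330,180)]])
t0=np.radians(11.35);c0=np.array([.5536,.2379])
G=cv2.GaussianBlur(hsv[...,1],(3,3),0).astype(int)
# outer edge search along local axes: saturation jump at z=.05
def edge(th,c,ax,s,off):
    R=np.array([[np.cos(th),-np.sin(th)],[np.sin(th),np.cos(th)]]);half=.1 if ax==0 else .058
    ts=np.arange(-.012,.012,.0004);v=[]
    for d in ts:
        p=np.zeros(2);p[ax]=s*(half+d);p[1-ax]=off;w=R@p+c
        u=proj(g,[*w,.05],True);v.append(float(cv2.getRectSubPix(hsv[...,1].astype(np.float32),(1,1),tuple(map(float,u)))[0,0]))
    k=np.argmax(np.diff(np.convolve(v,np.ones(3)/3,'same'))[2:-2])+2
    return ts[k]+.0002,round(max(v)-min(v))
for ax,s in [(0,-1),(0,1),(1,-1),(1,1)]:
    print(ax,s,[(round(e*1e3,1),j) for e,j in [edge(t0,c0,ax,s,o) for o in ([-.04,-.02,0,.02,.04] if ax==0 else [-.08,-.06,-.04,-.02,0,.02])]])
E
```

```text
[[22, 32, 175], [21, 40, 64], [21, 30, 177], [0, 73, 14], [21, 33, 178]]
0 -1 [(np.float64(1.4), 109), (np.float64(1.0), 111), (np.float64(1.4), 111), (np.float64(1.8), 114), (np.float64(2.2), 114)]
0 1 [(np.float64(-0.6), 109), (np.float64(0.2), 109), (np.float64(-1.0), 109), (np.float64(-1.0), 112), (np.float64(-0.6), 109)]
1 -1 [(np.float64(1.0), 118), (np.float64(0.6), 119), (np.float64(0.6), 118), (np.float64(0.2), 118), (np.float64(0.2), 119), (np.float64(0.2), 117)]
1 1 [(np.float64(-0.2), 111), (np.float64(0.2), 109), (np.float64(0.6), 109), (np.float64(0.6), 110), (np.float64(0.6), 113), (np.float64(0.6), 113)]
```

```bash
python3 -m inch '[[[0.0157,-0.0486,0],[0,0,0],0.6],[[0.0157,-0.0486,0],[0,0,0],0.6],[[0.0157,-0.0486,0],[0,0,0],0.6],[[0.0157,-0.0486,0],[0,0,0],0.6],[[0.0157,-0.0486,0],[0,0,0],0.6],[[0.0157,-0.0486,0],[0,0,0],0.6],[[0.0157,-0.0486,0],[0,0,0],0.6],[[0.0157,-0.0486,0],[0,0,0],0.6],[[0.0157,-0.0486,0],[0,0,0],0.6],[[0.0157,-0.0486,0],[0,0,0],0.6],[[0,0,0],[0,0,10.3],0.6],[[0,0,0],[0,0,10.3],0.6]]'
python3 -m inch '[[[0,0,0],[0,0,10.3],0.6],[[0,0,0],[0,0,10.3],0.6],[[0,0,0],[0,0,10.4],0.6],[[0,0,0],[0,0,0],0.6],[[0,0,0],[0,0,0],0.6]]'
python3 - <<'E'
from fit import *
s=bot.state();print(s['position'],s['joint_positions'])
g=shot('wrist','w6');a=shot('scene')
for n,X in [('finger',(.4868,-.2688,.008)),('oblong',(.4539,-.1932,.01))]:
    print(n,fit(n,g,proj(g,X,True)),fit(n,a,proj(a,X),False))
r=fit('finger',g,proj(g,(.4868,-.2688,.008),True))[0]
d=delta([r[0]/1e3-s['position'][0],r[1]/1e3-s['position'][1],0]);print(d,np.degrees(np.arctan2(s['orientation'][1][1],s['orientation'][0][1])))
E
```

```text
t: 18.08
position: [0.4874, -0.2701, 0.1794]
orientation: [[-0.986, 0.168, -0.001], [0.168, 0.986, 0.001], [0.001, 0.0, -1.0]]
force: [-0.2, 1.0, -0.7]
grip_width: 0.0565
grip_force: 0.0
t: 18.7
position: [0.4875, -0.269, 0.1797]
orientation: [[-0.765, 0.644, -0.0], [0.644, 0.765, 0.0], [0.0, -0.0, -1.0]]
force: [-0.4, 0.4, 0.3]
grip_width: 0.0564
grip_force: 0.0
[ 0.48751289 -0.26904962  0.17973468] [-7.07895770e-01  5.31819651e-02  1.82067400e+00 -2.56209431e-05
  1.26813672e+00 -1.57933743e+00]
finger ([487.0, -268.5, 138.0], np.float64(0.102), 605, [274.1, 196.4]) ([488.4, -268.3, 116.0], np.float64(0.334), 138, [180.9, 211.3])
oblong ([454.2, -193.0, 8.1], np.float64(0.096), 767, [309.1, 129.4]) ([453.2, -193.3, 16.1], np.float64(0.274), 164, [217.6, 200.8])
[7.46372506e-04 8.98062642e-05 1.85845216e-07] 49.93036699272641
```

```bash
python3 -m inch '[[[0.0007,0,0.05],[0,0,0.8],0.6],[[0,0,0.06],[0,0,0],0.6],[[0,0,0.045],[0,0,0],0.6],[[0,0,0.015],[0,0,0],0.6],[[0,0,0.0035],[0,0,0],0.6],[[0,0,0],[0,0,0],0.45],[[0,0,0],[0,0,0],0.3],[[0,0,0],[0,0,0],0.2],[[0,0,0],[0,0,0],0.1],[[0,0,0],[0,0,0],0.1],[[0,0,0],[0,0,0],0.1],[[0,0,0],[0,0,0],0.1]]' 3
python3 -m inch '[[[0,0,-0.02],[0,0,0],0.1],[[0,0,-0.05],[0,0,0],0.1],[[0,0,-0.05],[0,0,-10.3],0.1],[[0,0,0],[0,0,-10.3],0.1],[[0,0,0],[0,0,-10.3],0.1],[[0,0,0],[0,0,-10.3],0.1],[[0,0,0],[0,0,-10.3],0.1],[[0,0,0],[0,0,0],0.1],[[0,0,0],[0,0,0],0.1]]'
```

```text
t: 20.3
position: [0.4872, -0.2687, 0.0069]
orientation: [[-0.755, 0.656, 0.001], [0.656, 0.755, -0.001], [-0.001, 0.0, -1.0]]
force: [-0.5, 0.0, 4.8]
grip_width: 0.0218
grip_force: 3.0
t: 21.42
position: [0.4868, -0.2684, 0.1268]
orientation: [[-0.984, -0.18, 0.0], [-0.18, 0.984, -0.0], [-0.0, -0.0, -1.0]]
force: [-0.4, 0.1, -0.2]
grip_width: 0.0218
grip_force: 3.0
```

```bash
python3 -m inch '[[[-0.0156,0.0486,0],[0,0,0],0.1],[[-0.0156,0.0486,0],[0,0,0],0.1],[[-0.0156,0.0486,0],[0,0,0],0.1],[[-0.0156,0.0486,0],[0,0,0],0.1],[[-0.0156,0.0486,0],[0,0,0],0.1],[[-0.0156,0.0486,0],[0,0,0],0.1],[[-0.0156,0.0486,0],[0,0,0],0.1],[[-0.0156,0.0486,0],[0,0,0],0.1],[[-0.0156,0.0486,0],[0,0,0],0.1],[[-0.0156,0.0486,0],[0,0,0],0.1],[[0,0,0],[0,0,-1],0.1],[[0,0,0],[0,0,0],0.1]]'
python3 - <<'E'
from fit import *
g=shot('wrist');print(blobs(brown(g),150));print(proj(g,bot.state()['position'],True))
E
```

```text
t: 22.92
position: [0.5515, 0.2376, 0.1263]
orientation: [[-0.98, -0.198, -0.001], [-0.198, 0.98, -0.0], [0.001, -0.0, -1.0]]
force: [0.0, -0.1, -1.1]
grip_width: 0.0219
grip_force: 3.0
[([308.0, 34.8], 160, [243, 28, 127, 16]), ([274.2, 258.7], 2124, [256, 230, 38, 59]), ([322.1, 338.3], 313, [316, 312, 12, 57]), ([276.2, 387.1], 3422, [105, 372, 312, 26])]
[272.93743551 257.74732434]
```

```bash
python3 -m inch '[[[0,0,0.03],[0,0,0],0.1],[[0,0,0.035],[0,0,0],0.1],[[0,0,0.035],[0,0,0],0.1],[[0,0,0.01],[0,0,0],0.1],[[0,0,0.0035],[0,0,0],0.1],[[0,0,0],[0,0,0],0.1],[[0,0,0],[0,0,0],0.25],[[0,0,0],[0,0,0],0.45],[[0,0,0],[0,0,0],0.45],[[0,0,-0.03],[0,0,0],0.45],[[0,0,-0.06],[0,0,0],0.45],[[0,0,-0.06],[0,0,0],0.45]]'
python3 -m inch '[[[0.0187,-0.046,-0.01],[0,0,0],0.6],[[0.0187,-0.046,0],[0,0,0],0.6],[[0.0187,-0.046,0],[0,0,0],0.6],[[0.0187,-0.046,0],[0,0,0],0.6],[[0.0187,-0.046,0],[0,0,0],0.6],[[0.0187,-0.046,0],[0,0,0],0.6],[[0.0187,-0.046,0],[0,0,0],0.6],[[0.0187,-0.046,0],[0,0,0],0.6],[[0.03,-0.04,0],[0,0,4],0.6],[[0,0,0],[0,0,0],0.6],[[0,0,0],[0,0,0],0.6]]'
python3 - <<'E'
from fit import *
s=bot.state();print(s['position'])
g=shot('wrist','w7');a=shot('scene','a7')
X=(.4541,-.193,.01);r=fit('oblong',g,proj(g,X,True));print(r,fit('oblong',a,proj(a,X),False))
d=delta([r[0][0]/1e3-s['position'][0],r[0][1]/1e3-s['position'][1],0]);print(d,np.degrees(np.arctan2(s['orientation'][1][1],s['orientation'][0][1])))
print(blobs(brown(a),60))
E
```

```text
t: 24.48
position: [0.5513, 0.2378, 0.1643]
orientation: [[-0.98, -0.199, -0.001], [-0.199, 0.98, -0.0], [0.001, -0.0, -1.0]]
force: [1.3, 0.4, 0.9]
grip_width: 0.0421
grip_force: 0.0
t: 25.85
position: [0.4572, -0.1973, 0.173]
orientation: [[-0.991, -0.131, 0.0], [-0.131, 0.991, 0.0], [-0.0, 0.0, -1.0]]
force: [0.3, 0.2, -0.2]
grip_width: 0.0566
grip_force: 0.0
[ 0.45718946 -0.19726966  0.172998  ]
([454.3, -193.2, 6.8], np.float64(0.09), 798, [278.0, 196.7]) ([452.2, -193.7, 14.9], np.float64(0.278), 164, [217.7, 200.9])
[2.32551328e-03 4.41623044e-03 1.20096481e-06] 97.51274376275805
[([211.0, 62.6], 61, [204, 46, 11, 30]), ([28.5, 109.2], 2572, [0, 73, 60, 78]), ([248.3, 96.8], 527, [207, 74, 90, 53]), ([167.0, 102.7], 1052, [139, 78, 77, 48]), ([221.5, 89.3], 181, [210, 84, 23, 12]), ([200.3, 125.6], 209, [184, 113, 37, 42]), ([531.4, 146.2], 659, [493, 120, 67, 38]), ([290.1, 130.2], 100, [275, 127, 27, 10]), ([401.2, 157.0], 131, [394, 148, 18, 15]), ([540.7, 168.0], 168, [515, 164, 45, 9]), ([48.5, 228.3], 2451, [0, 194, 97, 69]), ([217.7, 200.9], 164, [212, 194, 12, 15]), ([420.8, 253.3], 154, [415, 246, 13, 16]), ([430.4, 276.2], 187, [423, 269, 16, 15]), ([379.8, 390.9], 986, [339, 370, 73, 37])]
```

View pics/a7.png

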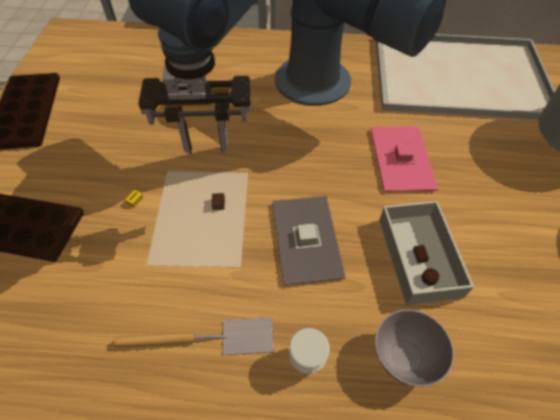

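The scene picture shows the finger (420,253) and the round (430,276) in the canister. Only the oblong is left, at (218,201), and the lid lies at (307,240).

```bash
python3 -m inch '[[[0.0023,0.0044,0.05],[0,0,0.7],0.6],[[0,0,0.06],[0,0,0],0.6],[[0,0,0.038],[0,0,0],0.6],[[0,0,0.014],[0,0,0],0.6],[[0,0,0.0035],[0,0,0],0.6],[[0,0,0],[0,0,0],0.45],[[0,0,0],[0,0,0],0.35],[[0,0,0],[0,0,0],0.25],[[0,0,0],[0,0,0],0.15],[[0,0,0],[0,0,0],0.15],[[0,0,0],[0,0,0],0.15],[[0,0,0],[0,0,0],0.15]]' 3
python3 -m inch '[[[0,0,-0.02],[0,0,0],0.15],[[0,0,-0.05],[0,0,0],0.15],[[0,0,-0.05],[0,0,-5],0.15],[[0,0,0],[0,0,0],0.15],[[0,0,0],[0,0,0],0.15]]'
```

```text
t: 27.45
position: [0.4547, -0.1941, 0.0081]
orientation: [[-0.993, -0.118, 0.001], [-0.118, 0.993, -0.001], [-0.001, -0.001, -1.0]]
force: [-0.6, 0.6, 5.4]
grip_width: 0.0272
grip_force: 3.0
t: 28.08
position: [0.4535, -0.1932, 0.1263]
orientation: [[-0.979, -0.204, -0.001], [-0.204, 0.979, 0.001], [0.001, 0.001, -1.0]]
force: [-0.4, 0.0, -0.1]
grip_width: 0.0269
grip_force: 3.0
```

```bash
python3 -m inch '[[[-0.0166,0.0502,0],[0,0,0],0.15],[[-0.0166,0.0502,0],[0,0,0],0.15],[[-0.0166,0.0502,0],[0,0,0],0.15],[[-0.0166,0.0502,0],[0,0,0],0.15],[[-0.0166,0.0502,0],[0,0,0],0.15],[[-0.0166,0.0502,0],[0,0,0],0.15],[[-0.0166,0.0502,0],[0,0,0],0.15],[[-0.0166,0.0502,0],[0,0,0],0.15],[[0,0,0],[0,0,0],0.15],[[0,0,0],[0,0,0],0.15]]'
python3 - <<'E'
from fit import *
g=shot('wrist');print(blobs(brown(g),150));print(proj(g,bot.state()['position'],True))
E
```

```text
t: 29.32
position: [0.5008, 0.226, 0.1253]
orientation: [[-0.979, -0.204, -0.004], [-0.204, 0.979, -0.001], [0.004, -0.0, -1.0]]
force: [0.9, 0.5, -0.3]
grip_width: 0.0269
grip_force: 3.0
[([274.3, 259.7], 2769, [251, 230, 48, 61]), ([277.5, 310.8], 701, [263, 295, 29, 31]), ([331.8, 338.2], 344, [325, 311, 14, 58]), ([284.1, 387.0], 3399, [115, 372, 307, 26])]
[272.96614995 258.41238653]
```

```bash
python3 -m inch '[[[0,0,0.03],[0,0,0],0.15],[[0,0,0.035],[0,0,0],0.15],[[0,0,0.033],[0,0,0],0.15],[[0,0,0.011],[0,0,0],0.15],[[0,0,0.004],[0,0,0],0.15],[[0,0,0],[0,0,0],0.15],[[0,0,0],[0,0,0],0.3],[[0,0,0],[0,0,0],0.5],[[0,0,0],[0,0,0],0.5],[[0,0,-0.03],[0,0,0],0.5],[[0,0,-0.06],[0,0,0],0.5],[[0,0,-0.06],[0,0,0],0.5]]'
python3 -m inch '[[[0.004,-0.0556,-0.02],[0,0,0],0.7],[[0.004,-0.0556,-0.02],[0,0,0],0.7],[[0.004,-0.0556,0],[0,0,0],0.7],[[0.004,-0.0556,0],[0,0,0],0.7],[[0,0,0],[0,0,0],0.7],[[0,0,0],[0,0,0],0.7]]' 25
python3 - <<'E'
from fit import *
s=bot.state();print(s['position'])
g=shot('wrist','w8');a=shot('scene');b=shot('side')
cv2.imwrite('pics/both8.png',np.hstack([cv2.resize(g['color'],(400,300)),cv2.resize(a['color'][170:320,340:540],(400,300),interpolation=2)])[:,:,::-1])
hsv=cv2.cvtColor(g['color'],cv2.COLOR_RGB2HSV)
u=proj(g,[.50,.0,.011],True);c=hsv[int(u[1]),int(u[0])].astype(int);print(u,c)
m=(hsv[...,1]<80)&(abs(hsv[...,2].astype(int)-c[2])<25)
n,l,_,_=cv2.connectedComponentsWithStats(m.astype(np.uint8));k=l[int(u[1]),int(u[0])]
cn=max(cv2.findContours((l==k).astype(np.uint8),0,2)[0],key=cv2.contourArea)
print(cv2.minAreaRect(np.array([onz(g,p,.011,True)[:2]*1000 for p in cn[:,0]],np.float32)))
bm=(hsv[...,2]>150)&(hsv[...,1]<60);x0=proj(g,[.531,.0055,.035],True).astype(int);mm=np.zeros_like(bm);mm[x0[1]-45:x0[1]+45,x0[0]-45:x0[0]+45]=1;bm&=mm
bs=np.argwhere(cv2.erode(bm.astype(np.uint8),np.ones((5,5))))[:,::-1].astype(np.float32);t=bs.mean(0)
print(t,onz(g,t,.035,True),cv2.minAreaRect(np.array([onz(g,p,.035,True)[:2]*1000 for p in bs],np.float32)))
for cam,G in(('scene',a),('side',b)): print([(d['xy'],d['score']) for d in viewer.tip_of('button_top',cam)],proj(G,[.531,.0055,.035]))
E
```

```text
t: 30.88
position: [0.5016, 0.2265, 0.1659]
orientation: [[-0.979, -0.204, -0.001], [-0.204, 0.979, -0.0], [0.001, 0.0, -1.0]]
force: [0.3, 0.1, 0.2]
grip_width: 0.047
grip_force: 0.0
t: 31.62
position: [0.5318, 0.006, 0.2044]
orientation: [[-0.979, -0.204, -0.0], [-0.204, 0.979, 0.0], [0.0, 0.0, -1.0]]
force: [0.6, 0.0, 0.5]
grip_width: 0.0656
grip_force: 0.0
[0.53175236 0.00600535 0.20439182]
[274.36227088 165.39568768] [  9  31 114]
((530.470458984375, 5.39459228515625), (205.1937713623047, 121.59012603759766), 11.480828285217285)
[274. 195.] [0.529339  0.0056981 0.035    ] ((529.4515991210938, 5.722034454345703), (29.26725196838379, 28.874258041381836), 11.796844482421875)
[([404.6, 146.6], 0.87), ([304.6, 230.0], 0.67)] [306.88226807 230.06510887]
[([276.3, 222.4], 0.75), ([170.6, 178.5], 0.55)] [273.14265292 219.94161009]
```

View pics/both8.png

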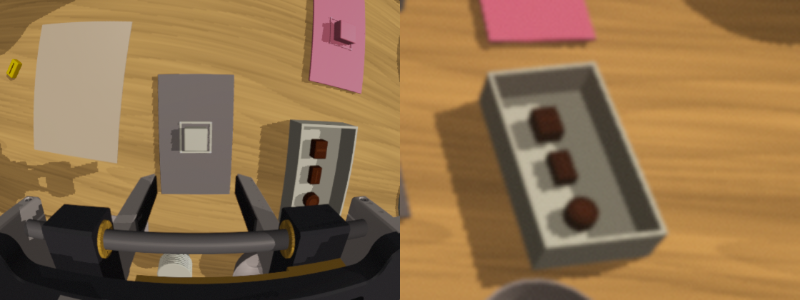

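Both halves show the oblong, finger and round in one row in the canister, and nothing brown is left on the mat. The lid's button is up. Next I grasp the lid.

```bash
python3 -m inch '[[[0.0013,0,0.05],[0,0,0.3],0.7],[[0,0,0.055],[0,0,0],0.7],[[0,0,0.055],[0,0,0],0.7],[[0,0,0.024],[0,0,0],0.7],[[0,0,0.0065],[0,0,0],0.7],[[0,0,0],[0,0,0],0.55],[[0,0,0],[0,0,0],0],[[0,0,0],[0,0,0],0],[[0,0,0],[0,0,0],0],[[0,0,0],[0,0,0],0],[[0,0,0],[0,0,0],0],[[0,0,0],[0,0,0],0]]' 25
python3 -m inch '[[[0,0,0],[0,0,0],0],[[0,0,-0.005],[0,0,0],0],[[0,0,-0.02],[0,0,0],0],[[0,0,-0.04],[0,0,0],0],[[0,0,-0.05],[0,0,0],0],[[0,0,0],[0,0,0],0],[[0,0,0],[0,0,0],0]]'
```

```text
t: 33.38
position: [0.5314, 0.0053, 0.0145]
orientation: [[-0.98, -0.199, 0.002], [-0.199, 0.98, -0.0], [-0.002, -0.0, -1.0]]
force: [1.2, 1.5, 4.6]
grip_width: 0.0358
grip_force: 25.0
t: 34.25
position: [0.5289, 0.0055, 0.1269]
orientation: [[-0.98, -0.199, -0.004], [-0.199, 0.98, 0.001], [0.004, 0.001, -1.0]]
force: [-1.0, -0.2, -3.7]
grip_width: 0.0357
grip_force: 25.0
```

```bash
python3 -m inch '[[[-0.0137,0.0446,0],[0,0,0],0],[[-0.0137,0.0446,0],[0,0,0],0],[[-0.0137,0.0446,0],[0,0,0],0],[[-0.0137,0.0446,0],[0,0,0],0],[[-0.0137,0.0446,0],[0,0,-0.3],0],[[0,0,0],[0,0,0],0],[[0,0,0],[0,0,0],0]]'
python3 - <<'E'
from fit import *
s=bot.state();print(s['position'])
g=shot('wrist','w9')
hsv=cv2.cvtColor(g['color'],cv2.COLOR_RGB2HSV)
z=s['position'][2]-.003
u=proj(g,[.49,.225,z],True);c=hsv[int(u[1]),int(u[0])].astype(int);print(u,c)
m=(hsv[...,1]<80)&(abs(hsv[...,2].astype(int)-c[2])<25)
n,l,_,_=cv2.connectedComponentsWithStats(m.astype(np.uint8));k=l[int(u[1]),int(u[0])]
cn=max(cv2.findContours((l==k).astype(np.uint8),0,2)[0],key=cv2.contourArea)
R=np.c_[[.98,.199],[-.199,.98]]
W=np.array([onz(g,p,z,True)[:2] for p in cn[:,0]]);L=(W-np.array(s['position'])[:2])@R
print(L.min(0),L.max(0))
q=cv2.approxPolyDP(cv2.convexHull(cn),8,True)[:,0];print(q.tolist(),[np.round(R.T@(onz(g,p,z,True)[:2]-np.array(s['position'])[:2]),4).tolist() for p in q])
E
```

```text
t: 35.12
position: [0.5518, 0.2368, 0.1265]
orientation: [[-0.979, -0.205, -0.004], [-0.205, 0.979, -0.002], [0.005, -0.001, -1.0]]
force: [0.3, -0.2, -2.8]
grip_width: 0.0359
grip_force: 25.0
[0.55179106 0.2367569  0.12646878]
[275.76925414 151.49506105] [  9  29 125]
[-0.10395851 -0.06126709] [0.0507826  0.06090228]
[[379, 85], [366, 291], [313, 324], [235, 324], [177, 251], [169, 85]] [[-0.1036, 0.0599], [0.0256, 0.0608], [0.0504, 0.0268], [0.0508, -0.0259], [-0.0021, -0.0606], [-0.1029, -0.0608]]
```

View pics/w9.png

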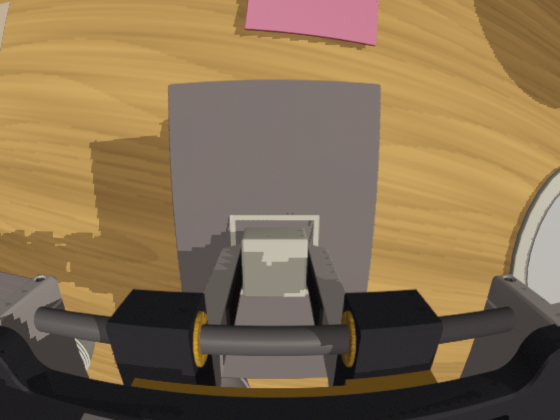

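The wrist picture shows the lid held straight and centred in the grip, with corners at (169,85) and (379,85).

```bash
python3 -m inch '[[[-0.0005,0.0005,0.025],[0,0,0],0],[[0,0,0.025],[0,0,0],0],[[0,0,0.012],[0,0,0],0],[[0,0,0],[0,0,0],0],[[0,0,0.004],[0,0,0],0],[[0,0,0],[0,0,0],0],[[0,0,0],[0,0,0],0]]'
```

```text
t: 36.05
position: [0.5541, 0.2382, 0.0636]
orientation: [[-0.979, -0.204, 0.001], [-0.204, 0.979, 0.0], [-0.001, -0.0, -1.0]]
force: [-0.1, 0.4, -2.7]
grip_width: 0.0358
grip_force: 25.0
```

```bash
python3 -m inch '[[[0.001,0,0.003],[0,0,0],0],[[0,0,0.0015],[0,0,0],0],[[0,0,0],[0,0,0],0],[[0,0,0],[0,0,0],0]]'
```

```text
t: 36.55
position: [0.5528, 0.2379, 0.0584]
orientation: [[-0.979, -0.204, -0.0], [-0.204, 0.979, 0.0], [-0.0, 0.0, -1.0]]
force: [0.2, -0.4, -2.2]
grip_width: 0.0357
grip_force: 25.0
```

Still carrying most of the weight at rim height, so I release gently, rise and look.

```bash
python3 -m inch '[[[0,0,0],[0,0,0],0.45],[[0,0,0],[0,0,0],0.6],[[0,0,0],[0,0,0],0.7],[[0,0,-0.01],[0,0,0],0.7],[[0,0,-0.03],[0,0,0],0.7],[[0,0,-0.05],[0,0,0],0.7],[[0,0,-0.05],[0,0,0],0.7],[[0,0,0],[0,0,0],0.7],[[0,0,0],[0,0,0],0.7]]'
python3 - <<'E'
from fit import *
g=shot('wrist','w10');b=shot('side');a=shot('scene')
hsv=cv2.cvtColor(g['color'],cv2.COLOR_RGB2HSV)
c=None
for z in (.055,):
    u=proj(g,[.49,.225,z],True);c=hsv[int(u[1]),int(u[0])].astype(int)
    m=(hsv[...,1]<80)&(abs(hsv[...,2].astype(int)-c[2])<25)
    n,l,_,_=cv2.connectedComponentsWithStats(m.astype(np.uint8));k=l[int(u[1]),int(u[0])]
    cn=max(cv2.findContours((l==k).astype(np.uint8),0,2)[0],key=cv2.contourArea)
    print(cv2.minAreaRect(np.array([onz(g,p,z,True)[:2]*1000 for p in cn[:,0]],np.float32)))
bm=(hsv[...,2]>150)&(hsv[...,1]<60);x0=proj(g,[.5525,.2377,.079],True).astype(int);mm=np.zeros_like(bm);mm[x0[1]-45:x0[1]+45,x0[0]-45:x0[0]+45]=1;bm&=mm
bs=np.argwhere(cv2.erode(bm.astype(np.uint8),np.ones((5,5))))[:,::-1].astype(np.float32);t=bs.mean(0);print(onz(g,t,.079,True))
cv2.imwrite('pics/b10.png',np.hstack([cv2.resize(b['color'][130:220,210:330],(400,300),interpolation=2),cv2.resize(a['color'][180:320,360:547],(400,300),interpolation=2)])[:,:,::-1])
E
```

```text
t: 37.67
position: [0.5524, 0.2379, 0.1983]
orientation: [[-0.979, -0.204, -0.0], [-0.204, 0.979, -0.0], [0.0, 0.0, -1.0]]
force: [-0.6, 0.2, -1.0]
grip_width: 0.0659
grip_force: 0.0
((551.63427734375, 237.88258361816406), (204.8861541748047, 121.81307220458984), 11.90323257446289)
[0.5522886  0.23846647 0.079     ]
```

View pics/b10.png

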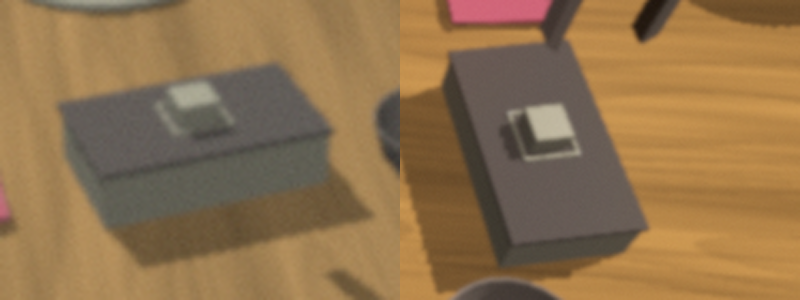

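Both views show the lid lying flat and flush on the canister with its button up. I shut the fingers and press in small steps.

```bash
python3 -m inch '[[[0,0,0],[0,0,0],0],[[0,0,0.03],[0,0,0],0],[[0,0,0.04],[0,0,0],0],[[0,0,0.03],[0,0,0],0],[[0,0,0.01],[0,0,0],0],[[0,0,0],[0,0,0],0],[[0,0,0],[0,0,0],0],[[0,0,0],[0,0,0],0],[[0,0,0],[0,0,0],0]]' 10
python3 -m inch '[[[0,0,0.003],[0,0,0],0],[[0,0,0.003],[0,0,0],0],[[0,0,0],[0,0,0],0],[[0,0,0],[0,0,0],0]]'
python3 -m inch '[[[0,0,0.002],[0,0,0],0],[[0,0,0.002],[0,0,0],0],[[0,0,0],[0,0,0],0],[[0,0,0],[0,0,0],0]]'
```

```text
t: 38.95
position: [0.5532, 0.238, 0.0893]
orientation: [[-0.979, -0.204, 0.001], [-0.204, 0.979, 0.0], [-0.001, -0.0, -1.0]]
force: [1.0, -0.1, 0.2]
grip_width: 0.0005
grip_force: 0.0
t: 39.45
position: [0.5527, 0.2379, 0.0824]
orientation: [[-0.979, -0.204, -0.0], [-0.204, 0.979, -0.0], [0.0, -0.0, -1.0]]
force: [-0.3, -0.2, -0.5]
grip_width: 0.0003
grip_force: 0.0
t: 39.95
position: [0.5528, 0.2379, 0.0784]
orientation: [[-0.979, -0.204, -0.0], [-0.204, 0.979, -0.0], [0.0, -0.0, -1.0]]
force: [-0.7, -0.3, 0.0]
grip_width: 0.0005
grip_force: 0.0
```

```bash
python3 -m inch '[[[0,0,0.002],[0,0,0],0],[[0,0,0.002],[0,0,0],0],[[0,0,0],[0,0,0],0],[[0,0,0],[0,0,0],0]]'
python3 -m inch '[[[0,0,0.002],[0,0,0],0],[[0,0,0.001],[0,0,0],0],[[0,0,0],[0,0,0],0],[[0,0,0],[0,0,0],0]]'
python3 -m inch '[[[0,0,0.001],[0,0,0],0],[[0,0,0.001],[0,0,0],0],[[0,0,0],[0,0,0],0],[[0,0,0],[0,0,0],0]]'
```

```text
t: 40.45
position: [0.553, 0.238, 0.0748]
orientation: [[-0.979, -0.204, 0.001], [-0.204, 0.979, 0.0], [-0.001, -0.0, -1.0]]
force: [-1.1, -0.2, 4.6]
grip_width: 0.0002
grip_force: 2.2
t: 40.95
position: [0.5529, 0.238, 0.0715]
orientation: [[-0.979, -0.204, 0.0], [-0.204, 0.979, 0.0], [-0.0, 0.0, -1.0]]
force: [-0.5, -0.0, 3.5]
grip_width: 0.0007
grip_force: 2.0
t: 41.45
position: [0.5529, 0.2379, 0.0694]
orientation: [[-0.979, -0.204, 0.0], [-0.204, 0.979, 0.0], [-0.0, 0.0, -1.0]]
force: [-0.4, -0.2, 3.9]
grip_width: 0.0005
grip_force: 1.8
```

```bash
python3 -m inch '[[[0,0,0.001],[0,0,0],0],[[0,0,0],[0,0,0],0],[[0,0,0],[0,0,0],0]]'
python3 -m inch '[[[0,0,0.0008],[0,0,0],0],[[0,0,0],[0,0,0],0],[[0,0,0],[0,0,0],0]]'
python3 -m inch '[[[0,0,0.0005],[0,0,0],0],[[0,0,0],[0,0,0],0],[[0,0,0],[0,0,0],0]]'
```

```text
t: 41.82
position: [0.5529, 0.238, 0.0685]
orientation: [[-0.979, -0.204, 0.0], [-0.204, 0.979, 0.0], [-0.0, 0.0, -1.0]]
force: [0.2, 0.3, 4.0]
grip_width: 0.0002
grip_force: 1.9
t: 42.2
position: [0.5529, 0.2379, 0.0677]
orientation: [[-0.979, -0.204, 0.0], [-0.204, 0.979, 0.0], [-0.0, 0.0, -1.0]]
force: [1.2, 0.5, 4.6]
grip_width: 0.0006
grip_force: 2.1
t: 42.58
position: [0.5529, 0.2379, 0.0672]
orientation: [[-0.979, -0.204, 0.0], [-0.204, 0.979, 0.0], [-0.0, 0.0, -1.0]]
force: [0.7, 0.4, 4.9]
grip_width: 0.0004
grip_force: 2.4
```

```bash
python3 -m inch '[[[0,0,0.0005],[0,0,0],0],[[0,0,0],[0,0,0],0],[[0,0,0],[0,0,0],0]]'
python3 -m inch '[[[0,0,0.0004],[0,0,0],0],[[0,0,0],[0,0,0],0],[[0,0,0],[0,0,0],0]]'
```

```text
t: 42.95
position: [0.5529, 0.238, 0.0672]
orientation: [[-0.979, -0.204, 0.0], [-0.204, 0.979, 0.0], [-0.0, -0.0, -1.0]]
force: [0.4, -0.5, 8.2]
grip_width: 0.0004
grip_force: 3.7
t: 43.32
position: [0.553, 0.238, 0.0672]
orientation: [[-0.979, -0.204, 0.0], [-0.204, 0.979, -0.0], [-0.0, -0.0, -1.0]]
force: [0.1, -1.2, 9.5]
grip_width: 0.0003
grip_force: 4.7
```

The force rises while the position stays at 0.0672, so the button is home. I retreat and check.

```bash
python3 -m inch '[[[0,0,-0.01],[0,0,0],0],[[0,0,-0.03],[0,0,0],0],[[0,0,-0.05],[0,0,0],0],[[0,0,-0.05],[0,0,0],0],[[0.05,0,0],[0,0,0],0],[[0,0,0],[0,0,0],0],[[0,0,0],[0,0,0],0]]'
python3 - <<'E'
from h import *
b=shot('side');a=shot('scene');cv2.imwrite('pics/b11.png',np.hstack([cv2.resize(b['color'][130:220,210:330],(400,300),interpolation=2),cv2.resize(a['color'],(400,300))])[:,:,::-1])
E
```

```text
t: 44.2
position: [0.5035, 0.2276, 0.2056]
orientation: [[-0.979, -0.204, -0.001], [-0.204, 0.979, -0.0], [0.001, -0.0, -1.0]]
force: [0.4, 0.0, 0.4]
grip_width: 0.0008
grip_force: 0.0
```

View pics/b11.png

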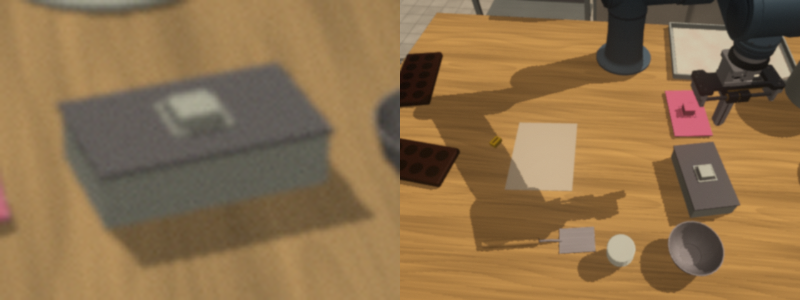

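The button is down (left half, (195,105)), the lid is flat, the mat is empty, and the bowl, cups and spatula are where they were.

```bash
python3 -c "from plant import bot; print(bot.sign_off())"
```

```text
the job is handed in; nothing more can be done
None
```

The job is handed in: all three chocolates on the mat (oblong, finger and round) are in the canister in one layer, the lid lies flat on it with its button pressed home, and the bowl, cups and spatula are where they were; the hand-in gave no verdict.

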